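# Tighten the work-holder's centre nut with the click wrench

## Task

Put the square eye of the click wrench fully down over the square nut of the round work-holder and turn the nut clockwise (seen from above) by the wrench's handle until the wrench gives at its set torque. Stop at the click: do not push the handle on through its give, and do not press the wrench hard down on the work-holder. Then let the handle spring back straight and leave the wrench sitting flat on the tightened nut, without moving the tape roll, card box or solder spool that lie about.

Things in the scene. Friction and masses are not known exactly. Their poses are not given: they have to be found in the camera images.
- wrench: head of the loose click wrench (0.24 kg and 215 mm long with handle): plain steel block 50x50x20 mm with a 30.5 mm square through hole (the eye, parallel to the block, lower rim chamfered 1.5 mm) and a short neck. Origin: eye's centre at the underside; x along the neck to the handle, z up. Starts flat on the bench, underside down.
- wrench_pivot (a point): upright breakaway pivot in the neck, 40 mm along x from the eye's centre, at the underside; axes of the head. Handle and head are one straight bar until the handle is pushed clockwise (to its -y) with 1.0 N m about this pivot; then it gives, the push falling to half at 0.15 rad of give; a hard stop comes at 0.26 rad. Let go, it springs back straight.
- handle_grip (a point): centre of the black grip on the handle's centre line, 135 mm from the eye's centre, 95 mm from the pivot, 13 mm above the underside; axes of the handle (x outward, z up). The grip: 24 mm wide, 26 mm high, 92 mm long, centred here, underside level with the head's. Clicks at a push of about 10 N here; giving, it swings about the pivot, so a tight grip masks the click and slack fingers feel it best.
- handle_end (a point): outer end of the handle on its centre line, 190 mm from the eye's centre, 150 mm from the pivot, 13 mm above the underside; axes of the handle. Its y in the frame of wrench is 0 while straight and about -150 mm times the give in rad.
- fixture: round work-holder fixed to the bench: dark foot 190 mm across, 12 mm high; aluminium drum 170 mm across with a flat deck 45 mm above the bench, on which the wrench's underside rests when fully down. Origin: centre of its underside, on the nut's axis. A finned heatsink is fixed on the deck's -y side, 37 to 83 mm from the axis, top 70 mm above the bench; the rest is bare.
- nut_top (a point): centre of the top face of the steel nut: 28 mm square, standing 18 mm above the deck (top edge stepped in 1.2 mm over 3.5 mm), with a stud end 16 mm across 5 mm above it; x and y are square to its side faces and turn with it, z up. The eye fits in any of four turns with 1.25 mm of play each side, about 0.09 rad of turn each way.
- nut (a joint): turn of the nut in rad, growing clockwise seen from above (as it tightens). It runs against a light friction of 0.3 N m and comes up dead tight after another 0.2 to 0.6 rad; where exactly has to be felt.
- tape_roll: black roll of tape, 67 mm across, bystander, loose; origin at the centre of its underside
- fuse_box: small card box 40 x 62 x 18 mm, bystander, loose; origin at the centre of its underside
- solder_spool: solder spool 52 mm across, 38 mm high, bystander, loose; origin at the centre of its underside

How it is judged:
By the outcome, as a careful person would: the job done as asked, in the order asked, and still so for the second after the job is handed in, with the robot touching nothing.
It also fails if it takes over 67 s, if anything falls off the work surface, if the arm or the gripper's body presses on something with over 40 N, if the wrist force passes 120 N, or if a joint passes its speed limit or range.

## Robot

A 6-joint arm with a two-finger parallel gripper is mounted at the origin on the work surface; the furniture and walls round the work are solid. World frame = base frame: x ahead of the robot, y to its left, z up, the work surface at z = 0. Lengths are in mm, angles in degrees, forces in N, time in s.
With the tool pointing down it reaches from about 300 to 850 mm from the base axis. Payload 4.2 kg.
Tool frame: the origin (TCP) lies between the finger pads; the fingertips stand 25 mm ahead of it and the grasp point (between the pads) lies 6 mm ahead of it; x points along the fingers, y is the direction in which the jaws open and shut, and the axes are right-handed (so a half turn about x gives the same grasp; the last joint's range is limited). The gripper opens to 91 mm and grips with 3 to 60 N. Pads are 32 mm wide; open, the fingers measure 118 mm over their backs; the gripper's body (76 mm by 178 mm) begins 60 mm behind the grasp point.
Start: joints at [72.078, 18.312, 89.639, -0, 72.044, -1.146], TCP at [165.966, 550.541, 238.976] pointing down, gripper open.
Joint ranges: [-177.97, 177.97], [-48.28, 115.42], [12.27, 149.76], [-77.06, 257.06], [2.81, 150.46], [-146.56, 146.56]. Speed limits (degrees/s): [147.25, 147.25, 180, 180, 180, 180].

## Interface

Orientations are given as [roll, pitch, yaw] about the fixed x, y, z axes, in that order (R = Rz(yaw) Ry(pitch) Rx(roll)).
In Python, from workcell import env gives the robot as it stands.
- The arm moves only by the tool jog_arm, never from a script. Its argument "plan" is one flat list of numbers, 4 for each row, row after row: the shift along the tool's x, y, z in cm, then the turn about the tool's x in units of 6 degrees (1.0 is 6 degrees). In form: [tx, ty, tz, turn, tx, ty, tz, turn, ...]. A call has 1 to 12 rows; each row shifts and turns the commanded pose from where the row before left it, along the tool's axes as they then stand; what a row does not reach is not made up. A row lasts 1/12 s, in which the tool goes at most 41.7 mm and 7.16 degrees, less where a joint would pass 70% of its speed; a pose out of reach is approached as far as the arm can. A call with a gripper value outside its range is refused whole. "claw" is the finger opening in cm, from 0 to 9.12, set as the call begins (left out, the last holds). The fingers move at their own pace and stop on an object; "newtons" is the grip in N (left out, the last holds). Time passes only in rows, so rows that do not move let the fingers close. It gives the time, the measured TCP pose, the force and the opening at its end, in the units of the state.
- env.state(): the state, without advancing time (a new reading comes with each control period).
- env.grab_frame(name): name is "side" or "top" or "wrist"; returns the picture (400x640x3 uint8, red, green, blue); there is no depth.
- env.calibration(name): a dict with "vertical_fov" (degrees; the focal length in pixels is half the picture's height over the tangent of half this angle, whatever the lens; pixels are square), "cx", "cy" (the principal point, pixels), "k1" (the pictures are not rectified: a ray, as slopes to the right and down, at radius r is drawn at 1 + k1 r^2 times it, then the intrinsics apply), "origin" and "orientation" of the camera in the world; the wrist camera has in their place "T_tool_cam" (4x4, takes a point from camera to tool coordinates, whose origin is the TCP and whose axes are the tool frame's). Camera axes: x right, y down, z forward; pixel columns grow to the right and rows downward; lengths in mm; the calibration is good to about 2 mm. A picture is of the moment at which its call begins: read the wrist's pose just before it. calibration takes no time and is no camera call.
- env.job_done(): hands the job in, once; it reports no verdict.
The state is a dict: "time_s": time; "qpos": joint angles; "qvel": joint speeds; "effort": joint torques, N m; "ee_pos": TCP position; "ee_rot": TCP orientation; "force": force on the tool from outside, world axes, zero at the start; "torque": the same for the moment, N m; "gripper_width": finger opening in mm.
Only numpy, scipy, OpenCV 4.12 (cv2) and the standard library are available. Lean on these libraries where they do the work, as an engineer would, in place of code of your own. Each camera call takes 0.05 s, during which the arm holds its last target.

## Working session

There is one attempt and no reset: what is moved stays moved. The work goes in short steps, Python scripts to look and compute and a tool call to move; the robot and the scene stay as the last step left them, time stands still between calls to the robot, and variables do not carry over. Pictures are saved under pics/ and viewed, and the job is handed in when it is done.

Besides the shell and the picture viewer there is one more tool, called after "Request:" as name(argument=value, ...) on one line, values as JSON. jog_arm: Moves the arm, as the interface text tells. Its arguments: {"type":"object","properties":{"plan":{"type":"array"},"claw":{"type":"number"},"newtons":{"type":"number"}},"required":["plan"]}

```bash
mkdir -p pics; ls; python3 - <<'E'
from workcell import env
import cv2
for n in ["side","top","wrist"]:
    print(n,env.calibration(n))
s=env.state();print(s)
for n in ["side","top","wrist"]:
    cv2.imwrite(f"pics/{n}0.png",env.grab_frame(n)[:,:,::-1])
E
```

```text
pics
side {'vertical_fov': 47.59572655765312, 'cx': 314.78687272272526, 'cy': 199.363417766616, 'k1': -0.06122861615184011, 'origin': array([ 130.4303698 , -602.66124428,  555.95397795]), 'orientation': array([-120.03584769,   -1.25479254,  -28.54270025])}
top {'vertical_fov': 43.39478102654731, 'cx': 318.37630541278133, 'cy': 203.1356148230793, 'k1': -0.13702539829473473, 'origin': array([355.33793546, 124.98796607, 996.05640979]), 'orientation': array([-170.13708324,   -0.91377649,  -89.9117672 ])}
wrist {'vertical_fov': 60.84649147415078, 'cx': 315.5146613402392, 'cy': 199.98146535548034, 'k1': -0.07071680068692082, 'T_tool_cam': array([[ 1.77426184e-04, -2.37600598e-01,  9.71362921e-01,
        -1.44797117e+02],
       [ 9.99999947e-01, -2.22277180e-04, -2.37027131e-04,
        -3.60494166e-01],
       [ 2.72229599e-04,  9.71362912e-01,  2.37600546e-01,
        -6.70324651e+01],
       [ 0.00000000e+00,  0.00000000e+00,  0.00000000e+00,
         1.00000000e+00]])}
{'time_s': 0.0, 'qpos': array([ 7.20770725e+01,  1.83509892e+01,  8.97076757e+01,  3.93136493e-04,
        7.20416334e+01, -1.14413612e+00]), 'qvel': array([-0.00031131,  0.00474345,  0.07720968, -0.09057485, -0.06036603,
        0.06010892]), 'effort': array([-9.22303479e-04, -4.12457335e+01, -2.31975138e+01,  7.25967879e-02,
        4.58420464e-02, -1.27477792e-04]), 'ee_pos': array([165.82774116, 550.08711595, 238.11815922]), 'ee_rot': array([ -91.35765301,   89.89970101, -108.13656597]), 'force': array([-0.70922161, -0.2502653 ,  0.02444238]), 'torque': array([-0.01927942,  0.03353071,  0.02073329]), 'gripper_width': 91.05482539816572}
```

View pics/side0.png

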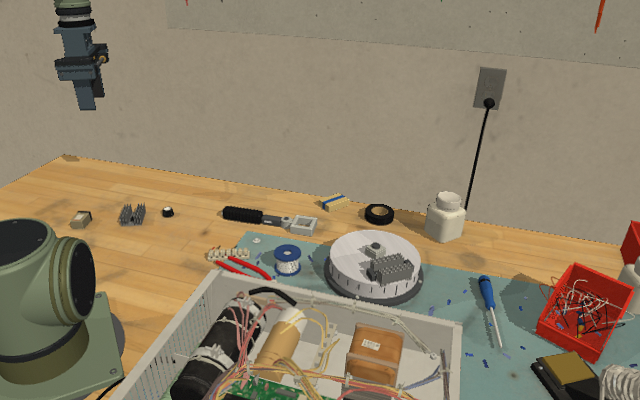

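View pics/top0.png

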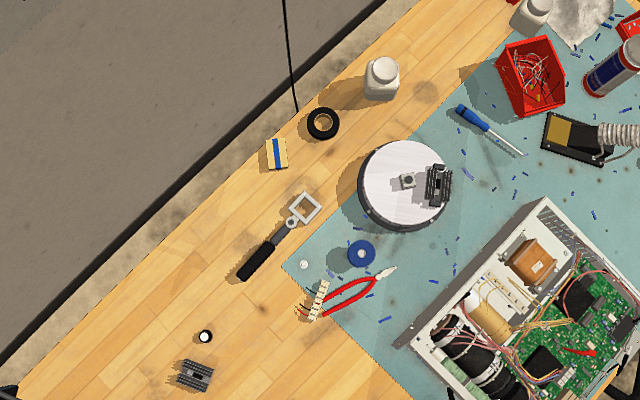

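View pics/wrist0.png

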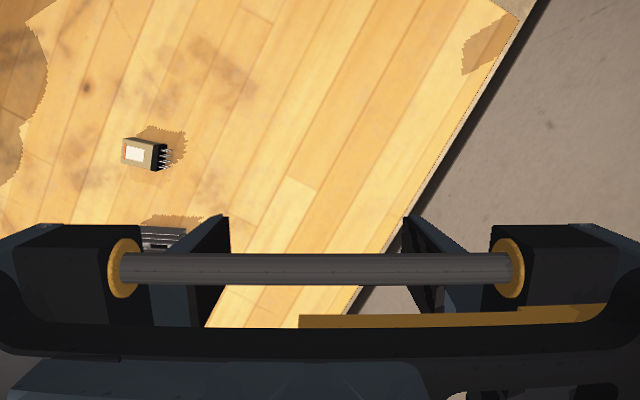

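```bash
cat > h.py <<'E'
import numpy as np, cv2
from scipy.spatial.transform import Rotation as R
from workcell import env
def cam(n, st=None):
    c=env.calibration(n); f=200/np.tan(np.radians(c['vertical_fov']/2))
    K=np.array([[f,0,c['cx']],[0,f,c['cy']],[0,0,1]])
    if n=='wrist':
        T=np.eye(4);T[:3,:3]=R.from_euler('xyz',st['ee_rot'],degrees=True).as_matrix();T[:3,3]=st['ee_pos']
        T=T@c['T_tool_cam']
        return K,c['k1'],T[:3,3],T[:3,:3]
    return K,c['k1'],np.array(c['origin']),R.from_euler('xyz',c['orientation'],degrees=True).as_matrix()
def pix2w(C,uv,z):
    K,k1,o,M=C
    uv=np.atleast_2d(np.array(uv,float))
    p=cv2.undistortPointsIter(uv.reshape(-1,1,2),K,np.array([k1,0,0,0]),None,None,(3,100,1e-12)).reshape(-1,2)
    d=np.c_[p,np.ones(len(p))]@M.T
    return o+d*((z-o[2])/d[:,2])[:,None]
def w2pix(C,P):
    K,k1,o,M=C
    P=np.atleast_2d(np.array(P,float))
    return cv2.projectPoints((P-o)@M,np.zeros(3),np.zeros(3),K,np.array([k1,0,0,0]))[0].reshape(-1,2)
def crop(src,dst,u0,v0,w,h,s):
    im=cv2.imread(src)[v0:v0+h,u0:u0+w]
    cv2.imwrite(dst,cv2.resize(im,None,fx=s,fy=s,interpolation=cv2.INTER_CUBIC))
E
python3 - <<'E'
from h import *
crop('pics/top0.png','pics/t0a.png',220,180,120,110,6)
crop('pics/top0.png','pics/t0b.png',350,130,120,110,6)
crop('pics/side0.png','pics/s0a.png',210,190,200,110,4)
crop('pics/side0.png','pics/s0b.png',310,210,130,100,6)
E
```

```text
(no output)
```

View pics/t0a.png

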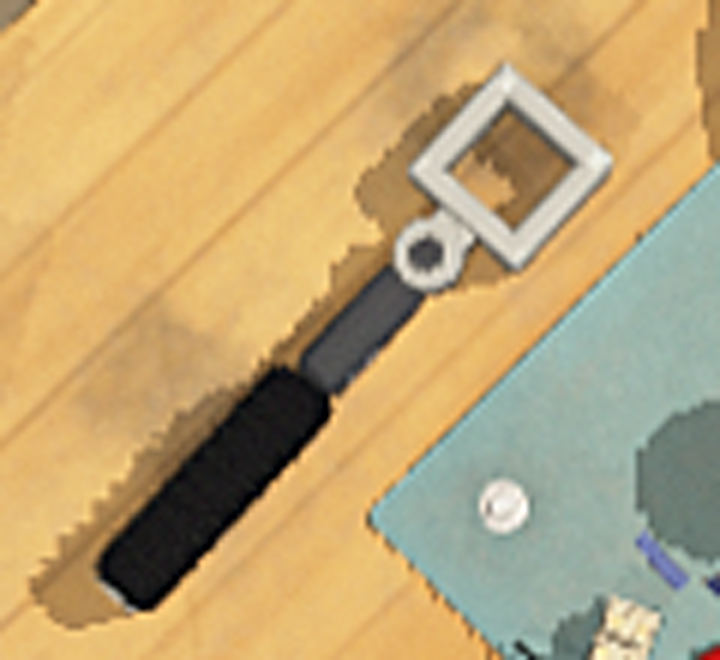

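View pics/t0b.png

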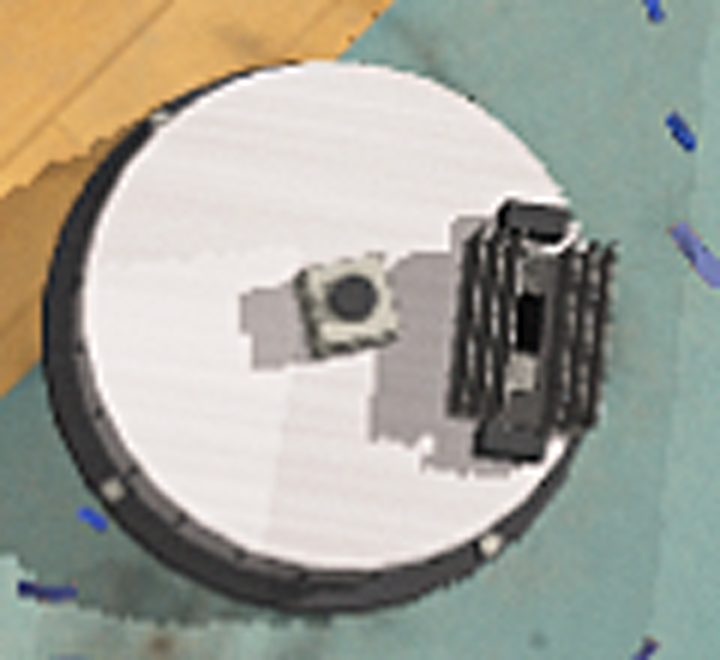

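View pics/s0b.png

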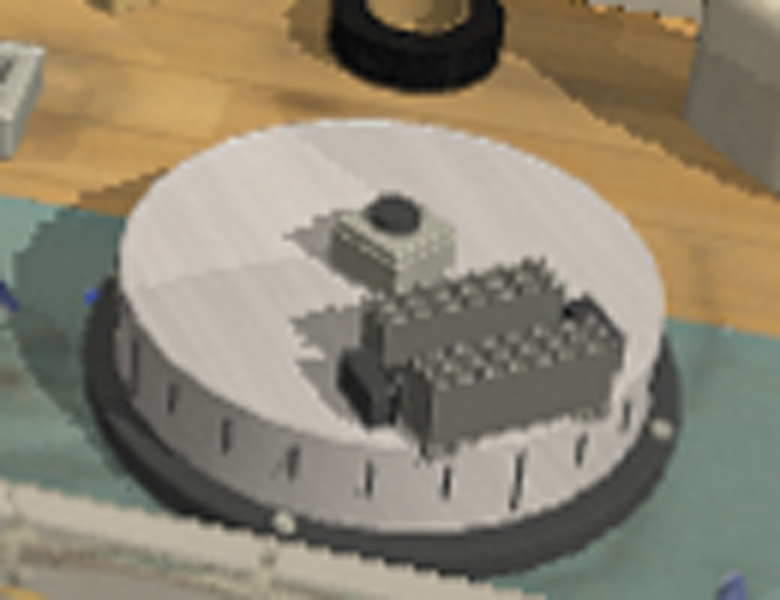

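```bash
python3 - <<'E'
from h import *
C=cam('top')
f=lambda pts,u0,v0,s=6:(np.array(pts,float)+.5)/s-.5+[u0,v0]
w=pix2w(C,f([(507,66),(612,162),(516,270),(411,171)],220,180),20)
print('head',w.round(1),w.mean(0), [np.linalg.norm(w[i]-w[(i+1)%4]) for i in range(4)])
for i in range(4):
    d=w[(i+1)%4]-w[i]; print('edge',np.degrees(np.arctan2(d[1],d[0]))%90)
h=pix2w(C,f([(426,253)],220,180),20); print('pivot',h)
h=pix2w(C,f([(125,582),],220,180),20); print('end',h)
d=pix2w(C,f([(80,315),(587,345),(325,62),(340,571),(160,120),(145,490),(520,510)],350,130),45)
A=np.c_[2*d[:,:2],np.ones(len(d))];x=np.linalg.lstsq(A,(d[:,:2]**2).sum(1),rcond=None)[0]
print('drum',x[:2],np.sqrt(x[2]+x[:2]@x[:2]))
n=pix2w(C,f([(303,272),(380,257),(398,335),(322,351)],350,130),60);print('nut',n.round(1),n.mean(0),[np.linalg.norm(n[i]-n[(i+1)%4]) for i in range(4)])
for i in range(4):
    d=n[(i+1)%4]-n[i]; print('edge',np.degrees(np.arctan2(d[1],d[0]))%90)
print('stud',pix2w(C,f([(353,297)],350,130),68))
print('spool',pix2w(C,[(361,253)],38),'tape',pix2w(C,[(322,122)],20),'box',pix2w(C,[(277,153)],18),'bottle',pix2w(C,[(383,70)],70),pix2w(C,[(380,98)],20))
S=cam('side');g=lambda p:f(p,310,210,6)
print('side stud',pix2w(S,g([(396,212)]),68), 'bottle/side base',pix2w(S,[(443,238)],0))
E
```

```text
head [[550.2 138.   20. ]
 [518.2 103.4  20. ]
 [482.4 134.6  20. ]
 [514.9 169.3  20. ]] [516.43042643 136.31905274  20.        ] [np.float64(47.14431717457699), np.float64(47.577983666600545), np.float64(47.522064605941175), np.float64(47.089013661768405)]
edge 47.32075410342097
edge 48.87204470369625
edge 46.7415680069933
edge 48.431359620224576
pivot [[487.85210057 164.05125678  20.        ]]
end [[380.5882528  259.90275598  20.        ]]
drum [563.3567605  -59.72989831] 84.93266649476004
nut [[573.9 -46.7  60. ]
 [579.  -71.8  60. ]
 [553.4 -76.8  60. ]
 [548.1 -52.1  60. ]] [563.58844428 -61.83989873  60.        ] [np.float64(25.66693485685537), np.float64(26.04419047218463), np.float64(25.312426148568886), np.float64(26.35408867800197)]
edge 11.564104178879873
edge 11.016006633839567
edge 12.267793054296234
edge 11.797339730025634
stud [[563.97353078 -61.01602848  68.        ]]
spool [[425.68104352  28.43464999  38.        ]] tape [[692.77792094 102.56117275  20.        ]] box [[627.46163425 193.07147528  18.        ]] bottle [[785.89098087 -17.7543217   70.        ]] [[746.25291174 -17.39749638  20.        ]]
side stud [[563.51036137 -63.46838207  68.        ]] bottle/side base [[770.04741561 -34.28594642   0.        ]]
```

```bash
cat >> h.py <<'E'
def pose(st=None):
    st=st or env.state()
    M=R.from_euler('xyz',st['ee_rot'],degrees=True).as_matrix()
    return np.array(st['ee_pos']),M
def yawy(M): return np.degrees(np.arctan2(M[1,1],M[0,1]))
def goto(xyz,jaw):
    p,M=pose(); y=yawy(M); turn=-(jaw-y)
    turn=(turn+90)%180-90
    M2=M@R.from_euler('x',turn,degrees=True).as_matrix()
    d=(np.array(xyz)-p)@M2/10
    print('tcp',p.round(1),'jaw',y.round(2),'-> turn units',(turn/6).round(3),'after turn shift cm',d.round(3))
E
python3 - <<'E'
from h import *
p,M=pose();print(M.round(3),yawy(M))
a=np.radians(137.8);e=np.array([516.4,136.3]);g=e+115*np.array([np.cos(a),np.sin(a)]);print(g)
goto([*g,90],47.8)
E
```

```text
[[-0.     0.289  0.957]
 [-0.001  0.957 -0.289]
 [-1.    -0.001 -0.   ]] 73.22288768887815
[431.20747143 213.54786777]
tcp [165.9 550.2 238.3] jaw 73.22 -> turn units 4.237 after turn shift cm [14.864 -7.098 42.262]
```

Request:
jog_arm(plan=[0,0,0,1.06,0,0,0,1.06,0,0,0,1.06,0,0,0,1.06,0,-0.9,2.65,0,0,-0.9,2.65,0,0,-0.9,2.65,0,0,-0.9,2.65,0,0,-0.9,2.65,0,0,-0.9,2.65,0,0,-0.9,2.65,0,0,-0.8,2.65,0], claw=7, newtons=35)

```text
time_s: 1.15
ee_pos: [275.4, 354.0, 238.8]
ee_rot: [-84.4, 90.0, -126.6]
force: [0.8, -0.2, -0.1]
gripper_width: 70.1
```

Request:
jog_arm(plan=[1,0,2.65,0,1,0,2.65,0,1,0,2.65,0,1,0,2.65,0,1,0,2.65,0,1,0,2.65,0,1,0,2.65,0,1,0,2.5,0,0,0,0,0])

```text
time_s: 1.9
ee_pos: [432.9, 211.4, 157.1]
ee_rot: [-80.5, 89.8, -122.9]
force: [0.6, -1.3, -0.3]
gripper_width: 69.9
```

```bash
python3 - <<'E'
from h import *
s=env.state();print(s['time_s'])
goto([431.2,213.5,29.5],47.8)
cv2.imwrite('pics/w1.png',env.grab_frame('wrist')[:,:,::-1])
cv2.imwrite('pics/t1.png',env.grab_frame('top')[:,:,::-1])
C=cam('wrist',s)
a=np.radians(137.8)
ax=np.array([np.cos(a),np.sin(a),0]);ay=np.array([-np.sin(a),np.cos(a),0])
for x in (89,181):
    print([w2pix(C,np.array([516.4,136.3,26])+x*ax+y*ay).round(0) for y in (-12,12)])
print(w2pix(C,[np.array([516.4,136.3,20])+x*ax+y*ay for x,y in [(-25,-25),(-25,25),(25,25),(25,-25)]]))
E
```

```text
1.9
tcp [432.9 211.4 157.1] jaw 47.6 -> turn units -0.034 after turn shift cm [12.758  0.078 -0.274]
[array([[331., 226.]]), array([[303., 226.]])]
[array([[332., 114.]]), array([[302., 115.]])]
[[343.67545672 336.86557388]
 [291.48958168 336.9663485 ]
 [290.19283614 290.20603323]
 [344.74558463 290.08024973]]
```

View pics/w1.png

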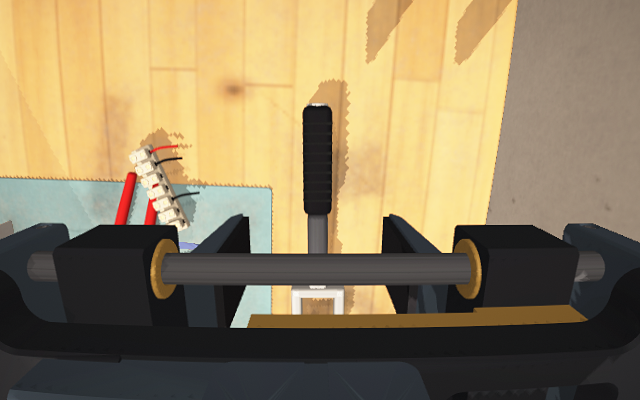

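Request:
jog_arm(plan=[2.5,0,-0.3,-0.03,2.5,0,-0.4,0,2.5,0,0,0,2.5,0.1,0,0,1.7,0,0,0,1.0,0,0,0,0,0,0,0,0,0,0,0])

```text
time_s: 2.67
ee_pos: [426.1, 220.2, 32.1]
ee_rot: [-144.2, 90.0, 173.8]
force: [-0.6, -0.0, 0.2]
gripper_width: 70.2
```

Request:
jog_arm(plan=[0,0,0,0,0,0,0,0,0,0,0,0,0,0,0,0,0,0,0,0,0,0,0,0,0,0,0,0,0,0,0,0], claw=1.5, newtons=40)

```text
time_s: 3.33
ee_pos: [426.6, 219.4, 32.0]
ee_rot: [-171.8, 90.0, 146.2]
force: [-0.6, -0.2, 1.8]
gripper_width: 23.7
```

```bash
python3 - <<'E'
from h import *
s=env.state();print(s['time_s'],s['force'],s['gripper_width'],s['ee_pos'],yawy(pose(s)[1]))
E
```

```text
3.3333 [-0.63745695 -0.17374495  1.75089727] 23.66955936279773 [426.6192813  219.44519673  32.04269204] 47.94986700019858
```

Request:
jog_arm(plan=[-0.5,0,0,0,-1.5,0,0,0,-2,0,0,0,-2,0,0,0,-2,0,0,0,-2,0,0,0,0,0,0,0,0,0,0,0])

```text
time_s: 4.0
ee_pos: [426.8, 219.6, 132.4]
ee_rot: [74.2, 89.9, 32.1]
force: [0.1, -0.6, -3.0]
gripper_width: 23.6
```

```bash
python3 - <<'E'
from h import *
s=env.state();print(s['time_s'],s['force'],s['torque'],s['gripper_width'],s['ee_pos'],yawy(pose(s)[1]))
for n in ["side","top","wrist"]:
    cv2.imwrite(f"pics/{n}2.png",env.grab_frame(n)[:,:,::-1])
crop('pics/side2.png','pics/s2a.png',180,120,200,140,4)
crop('pics/top2.png','pics/t2a.png',220,160,130,130,5)
E
```

```text
4.0 [ 0.10422604 -0.59644798 -2.95094361] [ 0.08858817  0.17989749 -0.0398355 ] 23.631486514815652 [426.82690053 219.62210471 132.43747758] 47.95765446678914
```

View pics/s2a.png

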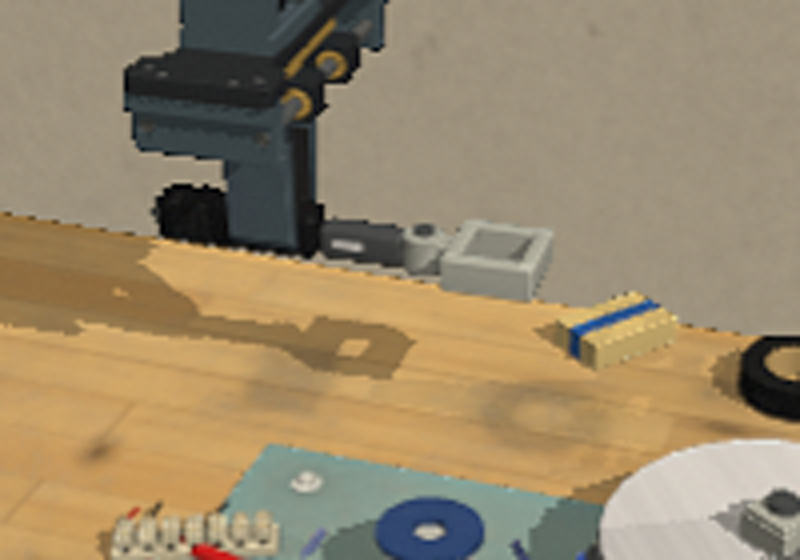

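View pics/t2a.png

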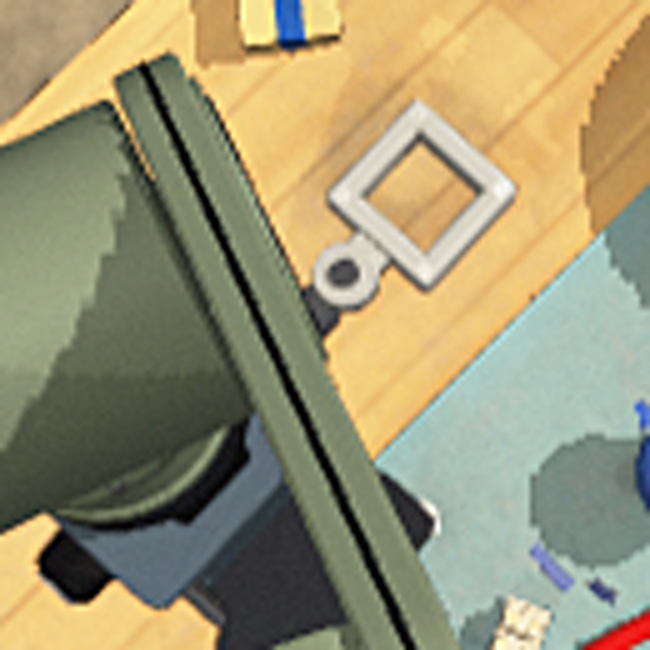

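```bash
python3 - <<'E'
from h import *
f=lambda pts,u0,v0,s:(np.array(pts,float)+.5)/s-.5+[u0,v0]
T=f([(420,100),(517,188),(428,290),(328,195)],220,160,5)
s=env.state();p,M=pose(s)
C=cam('top');S=cam('side')
for z in (115,118,120,122,125):
    w=pix2w(C,T,z); c=w.mean(0)
    print(z,c.round(1),'edge',np.linalg.norm(np.roll(w,1,0)-w,axis=1).round(1),'side pix',((w2pix(S,w)-[180,120]+.5)*4).round(0).tolist())
w=pix2w(C,T,120)
print([np.degrees(np.arctan2(*(w[(i+1)%4]-w[i])[1::-1]))%90 for i in range(4)])
c=w.mean(0); d=(c-p)@M; print('in tool',d)
E
```

```text
115 [517.4 136.4 115. ] edge [47.6 47.3 48.5 49.4] side pix [[553.0, 236.0], [531.0, 277.0], [438.0, 266.0], [467.0, 224.0]]
118 [516.9 136.3 118. ] edge [47.5 47.1 48.3 49.3] side pix [[552.0, 231.0], [530.0, 272.0], [437.0, 261.0], [466.0, 219.0]]
120 [516.5 136.3 120. ] edge [47.4 47.  48.2 49.1] side pix [[551.0, 228.0], [529.0, 268.0], [437.0, 257.0], [465.0, 216.0]]
122 [516.1 136.3 122. ] edge [47.3 46.9 48.1 49. ] side pix [[551.0, 224.0], [529.0, 265.0], [436.0, 254.0], [465.0, 213.0]]
125 [515.6 136.2 125. ] edge [47.1 46.7 48.  48.9] side pix [[550.0, 220.0], [528.0, 260.0], [436.0, 249.0], [464.0, 208.0]]
[np.float64(47.44166254913608), np.float64(49.474524624272334), np.float64(46.47369053109067), np.float64(46.914482790607636)]
in tool [ 10.41151144  -0.54976225 122.93048073]
```

View pics/wrist2.png

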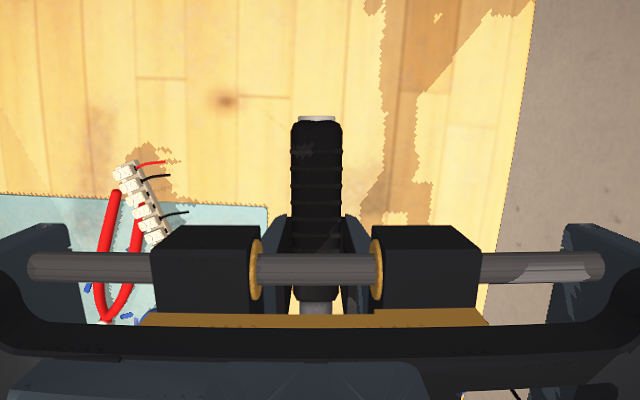

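```bash
python3 - <<'E'
from h import *
a=np.radians(101.6);t=np.array([563.7,-61])+123*np.array([np.cos(a),np.sin(a)])+0.4*np.array([-np.sin(a),np.cos(a)])
print(t);goto([*t,120],11.6)
E
```

```text
[538.5755856   59.40732453]
tcp [425.6 219.  130.6] jaw 47.96 -> turn units 6.06 after turn shift cm [ 1.044  7.862 17.908]
```

Request:
jog_arm(plan=[0,0,0,1.01,0,0,0,1.01,0,0,0,1.01,0,0,0,1.01,0,0,0,1.01,0,0,0,1.01,0,0.8,1.8,0,0,0.8,1.8,0,0,0.8,1.8,0,0,0.8,1.8,0,0,0.8,1.8,0,0,0.8,1.8,0])

```text
time_s: 5.15
ee_pos: [495.1, 122.4, 130.4]
ee_rot: [-92.7, 89.8, -171.1]
force: [-0.8, 1.1, -2.2]
gripper_width: 23.6
```

Request:
jog_arm(plan=[0,0.8,1.8,0,0,0.8,1.8,0,0,0.8,1.8,0,0,0.6,1.7,0,0,0,0,0,0,0,0,0,0,0,0,0,0,0,0,0])

```text
time_s: 5.82
ee_pos: [538.1, 60.5, 131.3]
ee_rot: [-109.3, 89.9, 172.4]
force: [0.3, 1.1, -3.3]
gripper_width: 23.7
```

```bash
python3 - <<'E'
from h import *
s=env.state();print(s['time_s'],s['force'],s['torque'],s['gripper_width'],s['ee_pos'],yawy(pose(s)[1]))
goto([538.6,59.4,130],11.6)
for n in ["side","top"]:
    cv2.imwrite(f"pics/{n}3.png",env.grab_frame(n)[:,:,::-1])
print(env.state()['ee_pos'])
crop('pics/side3.png','pics/s3a.png',310,170,130,100,6)
crop('pics/top3.png','pics/t3a.png',350,130,120,110,6)
E
```

```text
5.8167 [ 0.27194922  1.14138049 -3.26930766] [ 0.07875495  0.1029083  -0.02783895] 23.71603419488298 [538.0988086   60.5101558  131.27117949] 11.640549983516271
tcp [538.1  60.5 131.3] jaw 11.64 -> turn units 0.007 after turn shift cm [0.127 0.027 0.119]
[538.45916353  60.59118878 131.72080236]
```

View pics/s3a.png

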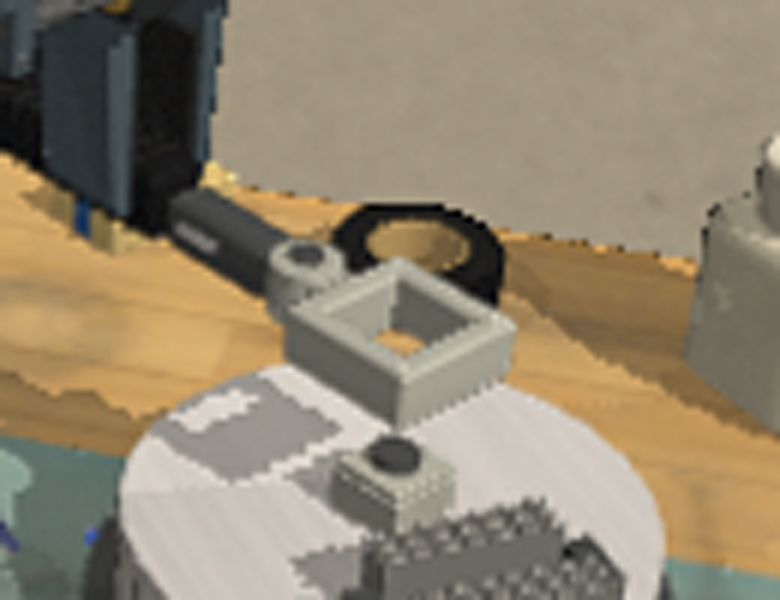

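View pics/t3a.png

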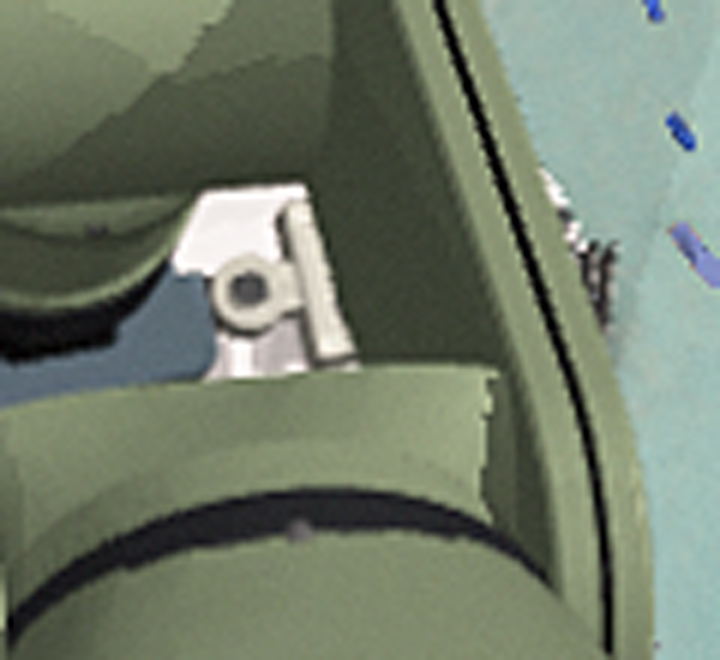

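```bash
python3 - <<'E'
from h import *
from scipy.optimize import least_squares
S=cam('side')
f=lambda pts:(np.array(pts,float)+.5)/6-.5+[310,170]
# head: order local corners (x along handle)
obs=f([(287,307),(400,260),(517,325),(402,380),(402,428),(512,372),(287,360)])
def loc(h): return [( 25,-25,h),(25,25,h),(-25,25,h),(-25,-25,h)]
L=np.array(loc(20)+[(-25,-25,0),(-25,25,0),(25,-25,0)],float)
def mod(q):
    x,y,z,a=q
    c,s=np.cos(np.radians(a)),np.sin(np.radians(a))
    return w2pix(S,np.c_[x+c*L[:,0]-s*L[:,1],y+s*L[:,0]+c*L[:,1],z+L[:,2]])
r=least_squares(lambda q:(mod(q)-obs).ravel(),[563,-61,98,101.6]);print(r.x,np.abs(r.fun).max(), (r.fun*6).reshape(-1,2).round(0).tolist())
for z in (97,98,99,100):
    r2=least_squares(lambda q:(mod([q[0],q[1],z,q[2]])-obs).ravel(),[563,-61,101.6]);print(z,r2.x,r2.cost)
# nut prediction overlay
im=cv2.imread('pics/side3.png');
for N,a,col in [((563.7,-61),11.6,(0,0,255)),((563.5,-63),11.6,(255,0,0))]:
    c,s=np.cos(np.radians(a)),np.sin(np.radians(a))
    def P(x,y,z): return [N[0]+c*x-s*y,N[1]+s*x+c*y,z]
    print(((w2pix(S,[P(*q) for q in [(-14,-14,45),(14,-14,45),(-14,14,45),(-14,-14,59.5),(14,-14,59.5),(-14,14,59.5),(14,14,59.5),(0,0,68)]])-[310,170]+.5)*6-.5).round(0).tolist())
    print('drum',((w2pix(S,[[563.4+85*np.cos(t),N[1]+85*np.sin(t),45] for t in np.radians([0,45,90,135,180,225])])-[310,170]+.5)*6).round(0).tolist())
E
python3 -c "
from h import *
crop('pics/side0.png','pics/s0n.png',355,235,50,40,14)"
```

```text
[ 752.88908608  177.2812769  -106.81049324  183.58327106] 20.048792258549014 [[33.0, 17.0], [-7.0, 120.0], [-33.0, 22.0], [8.0, -87.0], [4.0, -97.0], [-33.0, 14.0], [30.0, 3.0]]
97 [557.96335179 -66.60721976 183.35676164] 606.2307929395993
98 [557.00843022 -67.80151492 183.35483583] 607.594700575725
99 [556.05352984 -68.99577557 183.35289341] 608.9744866258526
100 [555.09865073 -70.19000184 183.35093538] 610.3703235762854
[[387.0, 547.0], [449.0, 512.0], [322.0, 503.0], [391.0, 508.0], [454.0, 474.0], [325.0, 466.0], [388.0, 433.0], [392.0, 448.0]]
drum [[599.0, 437.0], [429.0, 364.0], [240.0, 372.0], [122.0, 459.0], [151.0, 586.0], [333.0, 679.0]]
[[390.0, 550.0], [452.0, 516.0], [325.0, 507.0], [395.0, 512.0], [457.0, 478.0], [328.0, 469.0], [391.0, 437.0], [395.0, 451.0]]
drum [[603.0, 440.0], [433.0, 367.0], [243.0, 375.0], [125.0, 462.0], [154.0, 590.0], [337.0, 683.0]]
```

View pics/s0n.png

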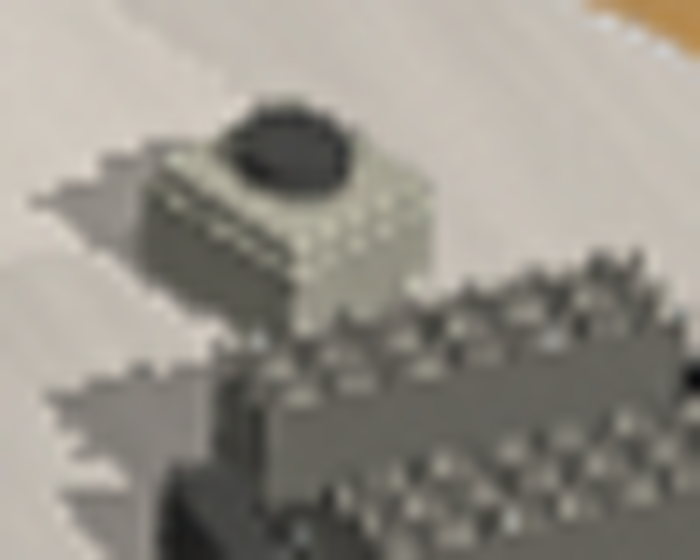

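```bash
python3 - <<'E'
from h import *
from scipy.optimize import least_squares
S=cam('side')
f=lambda pts:(np.array(pts,float)+.5)/6-.5+[310,170]
obs=f([(287,307),(400,260),(517,325),(402,380),(402,428),(512,372),(287,360)])
L=np.array([(25,25,20),(25,-25,20),(-25,-25,20),(-25,25,20),(-25,25,0),(-25,-25,0),(25,25,0)],float)
def mod(q):
    x,y,z,a=q
    c,s=np.cos(np.radians(a)),np.sin(np.radians(a))
    return w2pix(S,np.c_[x+c*L[:,0]-s*L[:,1],y+s*L[:,0]+c*L[:,1],z+L[:,2]])
r=least_squares(lambda q:(mod(q)-obs).ravel(),[563,-61,98,101.6]);print(r.x, (r.fun*6).reshape(-1,2).round(0).tolist())
for z in (97,98,99,100):
    r2=least_squares(lambda q:(mod([q[0],q[1],z,q[2]])-obs).ravel(),[563,-61,101.6]);print(z,r2.x,r2.cost)
E
```

```text
[585.33317944 -32.26808981  73.7107877  100.92281763] [[3.0, 0.0], [1.0, -4.0], [-1.0, -2.0], [3.0, -2.0], [-3.0, 4.0], [-3.0, 4.0], [-1.0, -0.0]]
97 [563.1026414  -60.07492137 100.97586097] 3.865930350577486
98 [562.14837143 -61.2684889  100.97827981] 4.104264075348
99 [561.1941254  -62.46202029 100.98071004] 4.354269890345144
100 [560.23990297 -63.65551603 100.98315326] 4.616096498866251
```

Request:
jog_arm(plan=[0.8,0.05,0.1,0,0.8,0,0,0,0.7,0,0,0,0,0,0,0,0,0,0,0])

```text
time_s: 6.33
ee_pos: [539.2, 59.0, 108.0]
ee_rot: [-100.1, 89.9, -178.5]
force: [-0.2, 0.6, -2.5]
gripper_width: 23.4
```

```bash
python3 - <<'E'
from h import *
s=env.state();print(s['time_s'],s['force'],s['torque'],s['gripper_width'],s['ee_pos'],yawy(pose(s)[1]))
for n in ["side"]:
    cv2.imwrite(f"pics/{n}4.png",env.grab_frame(n)[:,:,::-1])
crop('pics/side4.png','pics/s4a.png',345,205,70,70,10)
E
```

```text
6.3333 [-0.16222328  0.6372769  -2.48656492] [ 0.12416704  0.0236156  -0.01450427] 23.41560959057102 [539.15789529  59.0256681  108.04030458] 11.611056940467124
```

View pics/s4a.png

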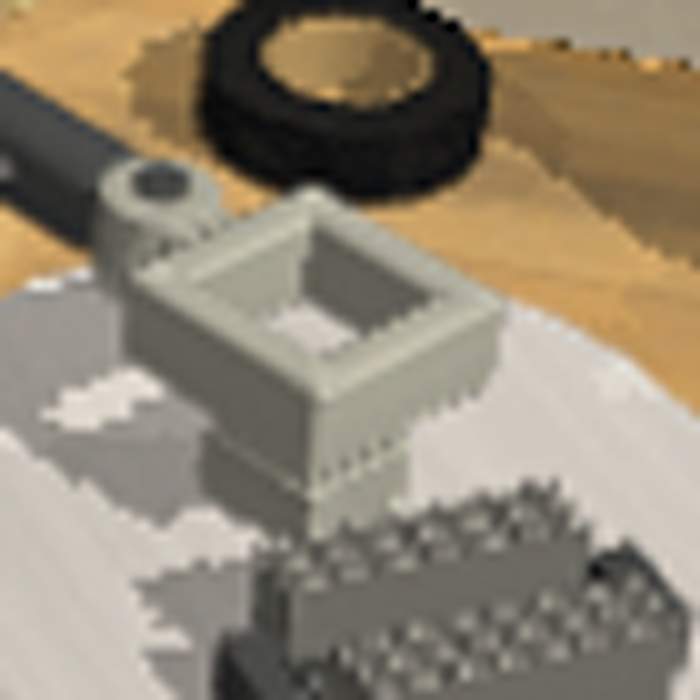

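```bash
python3 - <<'E'
from h import *
S=cam('side')
def loc(N,a,pts):
    c,s=np.cos(np.radians(a)),np.sin(np.radians(a))
    return ((w2pix(S,[[N[0]+c*x-s*y,N[1]+s*x+c*y,z] for x,y,z in pts])-[345,205]+.5)*10-.5).round(0).tolist()
N=(563.7,-61)
print('nut59.5: left front right back',loc(N,11.6,[(-14,14,59.5),(-14,-14,59.5),(14,-14,59.5)]))
print('nut63  : ',loc(N,11.6,[(-12.8,12.8,63),(-12.8,-12.8,63),(12.8,-12.8,63)]))
for zb in (73,74,75,76):
  print(zb,'head top l,f,r,b; bot l f r; eye top l f r b',loc(N,11.6,[(-25,25,zb+20),(-25,-25,zb+20),(25,-25,zb+20),(25,25,zb+20),(-25,25,zb),(-25,-25,zb),(25,-25,zb)]))
print(loc((564.7,-61),11.6,[(-25,-25,95)]),loc((563.7,-60),11.6,[(-25,-25,95)]))
E
```

```text
nut59.5: left front right back [[193.0, 427.0], [302.0, 498.0], [406.0, 441.0]]
nut63  :  [[203.0, 412.0], [304.0, 477.0], [399.0, 425.0]]
73 head top l,f,r,b; bot l f r; eye top l f r b [[121.0, 272.0], [322.0, 398.0], [511.0, 297.0], [310.0, 179.0], [114.0, 362.0], [312.0, 489.0], [498.0, 387.0]]
74 head top l,f,r,b; bot l f r; eye top l f r b [[122.0, 267.0], [323.0, 393.0], [511.0, 292.0], [310.0, 175.0], [114.0, 357.0], [312.0, 485.0], [499.0, 382.0]]
75 head top l,f,r,b; bot l f r; eye top l f r b [[122.0, 263.0], [323.0, 388.0], [512.0, 288.0], [311.0, 170.0], [115.0, 353.0], [313.0, 480.0], [500.0, 378.0]]
76 head top l,f,r,b; bot l f r; eye top l f r b [[122.0, 258.0], [324.0, 384.0], [513.0, 283.0], [311.0, 166.0], [115.0, 348.0], [313.0, 476.0], [500.0, 373.0]]
[[328.0, 387.0]] [[320.0, 385.0]]
```

Request:
jog_arm(plan=[0.4,0.06,0,0,0.5,0,0,0,0,0,0,0,0.3,0,0,0,0,0,0,0])

```text
time_s: 6.8
ee_pos: [540.1, 59.1, 96.5]
ee_rot: [-104.7, 90.0, 176.9]
force: [-0.4, -0.6, -2.5]
gripper_width: 23.9
```

Request:
jog_arm(plan=[0.2,0,0,0,0,0,0,0])

```text
time_s: 6.97
ee_pos: [540.2, 59.1, 94.7]
ee_rot: [-112.2, 90.0, 169.4]
force: [-0.5, 0.3, -2.8]
gripper_width: 23.9
```

Request:
jog_arm(plan=[0.2,0,0,0,0,0,0,0])

```text
time_s: 7.13
ee_pos: [540.2, 59.1, 92.7]
ee_rot: [-112.0, 90.0, 169.6]
force: [0.7, -0.7, -2.8]
gripper_width: 23.9
```

Request:
jog_arm(plan=[0.2,0,0,0,0,0,0,0,0.2,0,0,0,0,0,0,0])

```text
time_s: 7.47
ee_pos: [540.1, 59.1, 88.7]
ee_rot: [-107.5, 90.0, 174.1]
force: [-0.9, 0.8, -2.6]
gripper_width: 23.8
```

Request:
jog_arm(plan=[0.2,0,0,0,0,0,0,0,0.2,0,0,0,0,0,0,0])

```text
time_s: 7.8
ee_pos: [540.1, 59.1, 84.6]
ee_rot: [-106.1, 90.0, 175.5]
force: [-1.3, -0.3, -2.0]
gripper_width: 23.8
```

```bash
python3 - <<'E'
from h import *
s=env.state();print(s['time_s'],s['force'],s['torque'],s['gripper_width'],s['ee_pos'],yawy(pose(s)[1]))
for n in ["side"]:
    cv2.imwrite(f"pics/{n}5.png",env.grab_frame(n)[:,:,::-1])
crop('pics/side5.png','pics/s5a.png',345,205,70,70,10)
E
```

```text
7.8 [-1.33606534 -0.31260352 -2.02442291] [ 0.06164874  0.11449876 -0.03259532] 23.800112721928596 [540.12626016  59.08599711  84.6046216 ] 11.602640548089461
```

View pics/s5a.png

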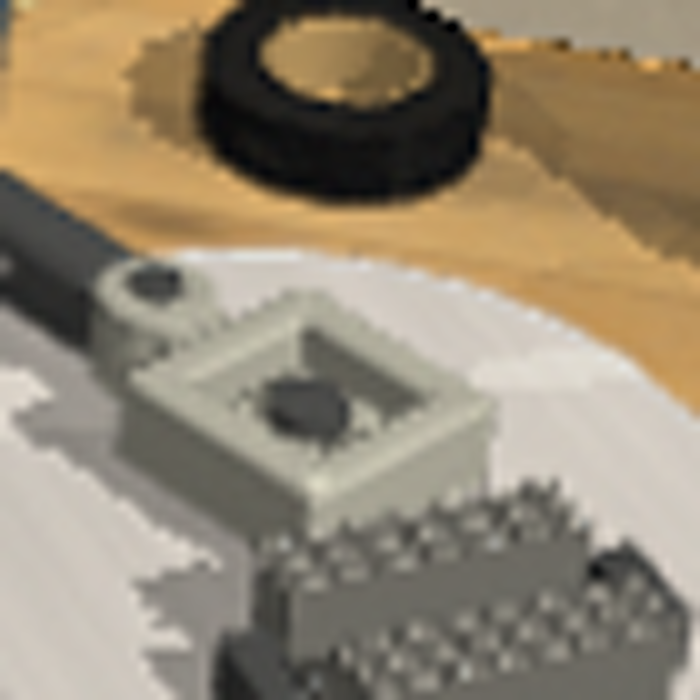

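Request:
jog_arm(plan=[0.2,0,0,0,0,0,0,0,0.1,0,0,0,0,0,0,0])

```text
time_s: 8.18
ee_pos: [540.3, 59.1, 81.8]
ee_rot: [-118.7, 90.0, 162.9]
force: [0.6, -0.7, -2.1]
gripper_width: 23.9
```

Request:
jog_arm(plan=[0.1,0,0,0,0,0,0,0])

```text
time_s: 8.35
ee_pos: [540.3, 59.1, 80.8]
ee_rot: [-122.5, 90.0, 159.1]
force: [0.1, -0.2, -2.3]
gripper_width: 23.8
```

Request:
jog_arm(plan=[0.1,0,0,0,0,0,0,0])

```text
time_s: 8.52
ee_pos: [540.3, 59.1, 79.8]
ee_rot: [-109.6, 90.0, 172.0]
force: [-0.6, 0.2, -2.0]
gripper_width: 23.9
```

Request:
jog_arm(plan=[0.1,0,0,0,0,0,0,0])

```text
time_s: 8.68
ee_pos: [540.4, 59.1, 79.4]
ee_rot: [94.8, 90.0, 16.4]
force: [-1.6, 0.6, 0.4]
gripper_width: 23.5
```

Request:
jog_arm(plan=[0.1,0,0,0,0,0,0,0])

```text
time_s: 8.85
ee_pos: [540.4, 59.2, 79.2]
ee_rot: [85.1, 90.0, 6.7]
force: [-3.0, 0.6, 7.4]
gripper_width: 24.0
```

Request:
jog_arm(plan=[-0.1,0,0,0,0,0,0,0])

```text
time_s: 9.02
ee_pos: [540.6, 59.2, 79.3]
ee_rot: [93.0, 89.9, 14.6]
force: [-0.7, 0.3, 3.5]
gripper_width: 23.4
```

Request:
jog_arm(plan=[0,0,0,0,0,0,0,0,0,0,0,0,0,0,0,0], claw=3.4)

```text
time_s: 9.35
ee_pos: [540.4, 59.1, 78.8]
ee_rot: [77.4, 90.0, -1.0]
force: [-0.4, -1.5, -0.6]
gripper_width: 33.9
```

```bash
python3 - <<'E'
from h import *
s=env.state();print(s['time_s'],s['force'],s['torque'],s['gripper_width'],s['ee_pos'],yawy(pose(s)[1]))
for n in ["side","wrist"]:
    cv2.imwrite(f"pics/{n}6.png",env.grab_frame(n)[:,:,::-1])
crop('pics/side6.png','pics/s6a.png',285,185,130,90,6)
E
```

```text
9.35 [-0.37457314 -1.4878478  -0.56296824] [-0.06101668  0.04463193  0.01566771] 33.94759608531296 [540.40495687  59.05425318  78.79885555] 11.606973649621082
```

View pics/s6a.png

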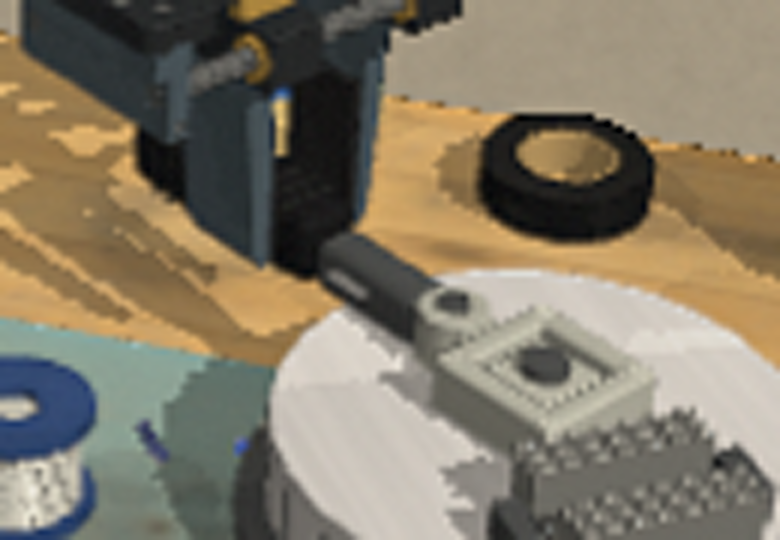

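View pics/wrist6.png

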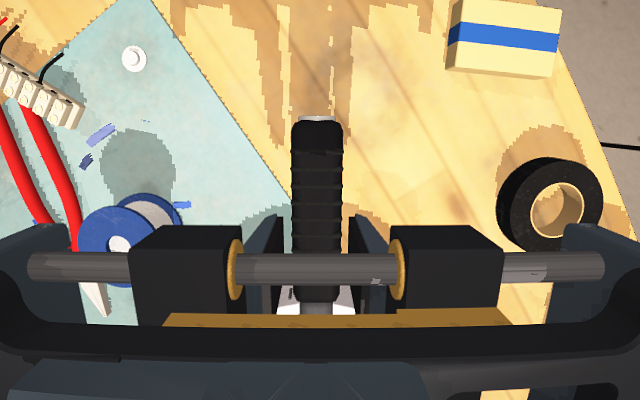

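Request:
jog_arm(plan=[0.15,0,-0.6,0,0.15,0,-0.6,0,0,0.3,0,0,0,0,0,0,0,0,0,0])

```text
time_s: 9.87
ee_pos: [541.1, 71.7, 75.9]
ee_rot: [78.0, 90.0, -0.4]
force: [0.0, 1.1, 0.4]
gripper_width: 34.1
```

Request:
jog_arm(plan=[0,0.2,0,0,0,0,0,0])

```text
time_s: 10.03
ee_pos: [543.3, 71.9, 76.0]
ee_rot: [88.7, 90.0, 10.3]
force: [0.1, 0.3, 1.1]
gripper_width: 34.0
```

Request:
jog_arm(plan=[0,0.2,0,0.15,0,0,0,0])

```text
time_s: 10.2
ee_pos: [545.0, 72.2, 75.9]
ee_rot: [140.1, 90.0, 60.8]
force: [-0.1, -0.2, -0.8]
gripper_width: 34.5
```

Request:
jog_arm(plan=[0,0.24,0,0.17,0,0,0,0])

```text
time_s: 10.37
ee_pos: [547.5, 72.7, 75.9]
ee_rot: [91.7, 90.0, 11.3]
force: [0.4, 0.1, 0.3]
gripper_width: 33.9
```

Request:
jog_arm(plan=[0,0.24,0,0.17,0,0,0,0])

```text
time_s: 10.53
ee_pos: [549.9, 73.1, 75.9]
ee_rot: [101.3, 90.0, 19.9]
force: [-0.6, -0.6, -1.2]
gripper_width: 33.8
```

Request:
jog_arm(plan=[0,0.24,0,0.17,0,0.24,0,0.17,0,0,0,0])

```text
time_s: 10.78
ee_pos: [554.7, 73.9, 75.9]
ee_rot: [109.6, 90.0, 26.2]
force: [0.8, -0.1, 0.2]
gripper_width: 33.8
```

Request:
jog_arm(plan=[0,0.24,0,0.17,0,0.24,0,0.17,0,0,0,0])

```text
time_s: 11.03
ee_pos: [558.8, 74.1, 75.9]
ee_rot: [-75.4, 89.9, -160.9]
force: [-3.3, -1.9, 1.3]
gripper_width: 34.1
```

Request:
jog_arm(plan=[0,0.24,0,0.17,0,0.24,0,0.17,0,0,0,0])

```text
time_s: 11.28
ee_pos: [564.5, 74.7, 75.9]
ee_rot: [100.4, 89.9, 12.9]
force: [-1.6, -1.2, 0.1]
gripper_width: 33.9
```

```bash
python3 - <<'E'
from h import *
s=env.state();print(s['time_s'],s['force'],s['torque'],s['gripper_width'],s['ee_pos'],yawy(pose(s)[1]))
for n in ["side","wrist"]:
    cv2.imwrite(f"pics/{n}7.png",env.grab_frame(n)[:,:,::-1])
crop('pics/side7.png','pics/s7a.png',285,185,130,90,6)
E
```

```text
11.2833 [-1.62527767 -1.21446121  0.11238645] [-0.31711995  0.30991191 -0.03304373] 33.89710403286392 [564.52996161  74.68492442  75.86998405] 2.469652506155323
```

View pics/s7a.png

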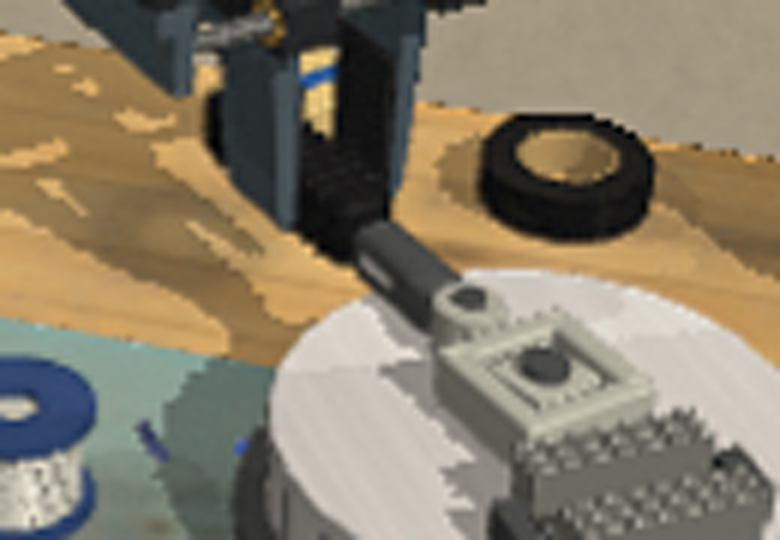

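View pics/wrist7.png

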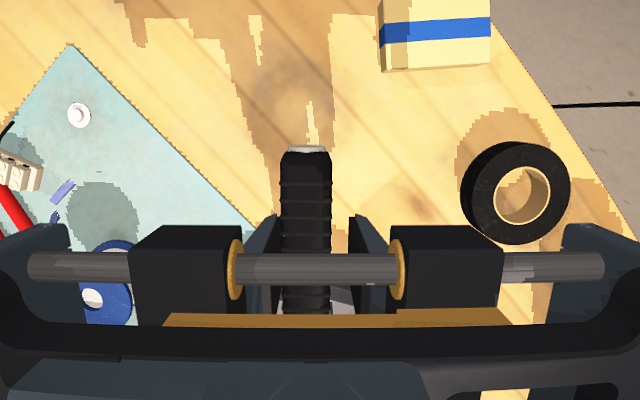

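Request:
jog_arm(plan=[0,0.24,0,0.17,0,0.24,0,0.17,0,0,0,0])

```text
time_s: 11.63
ee_pos: [569.2, 74.9, 75.9]
ee_rot: [102.9, 90.0, 13.3]
force: [-2.2, -1.0, -0.4]
gripper_width: 34.0
```

Request:
jog_arm(plan=[0,0.24,0,0.17,0,0.24,0,0.17,0,0,0,0])

```text
time_s: 11.88
ee_pos: [574.2, 74.9, 76.0]
ee_rot: [108.6, 89.9, 17.0]
force: [-2.0, -1.1, -0.3]
gripper_width: 33.9
```

Request:
jog_arm(plan=[0,0.24,0,0.17,0,0,0,0])

```text
time_s: 12.05
ee_pos: [576.2, 74.8, 76.0]
ee_rot: [112.7, 90.0, 20.1]
force: [-2.9, -1.5, 0.3]
gripper_width: 34.2
```

Request:
jog_arm(plan=[0,0.24,0,0.17,0,0,0,0])

```text
time_s: 12.22
ee_pos: [578.7, 74.7, 76.0]
ee_rot: [106.2, 90.0, 12.6]
force: [-2.6, -1.5, 0.9]
gripper_width: 34.1
```

Request:
jog_arm(plan=[0,0.24,0,0.17,0,0,0,0])

```text
time_s: 12.38
ee_pos: [581.2, 74.5, 76.0]
ee_rot: [107.4, 90.0, 12.7]
force: [-2.9, -0.8, -0.7]
gripper_width: 34.2
```

Request:
jog_arm(plan=[0,0.24,0,0.17,0,0,0,0])

```text
time_s: 12.55
ee_pos: [583.6, 74.3, 76.0]
ee_rot: [107.2, 90.0, 11.5]
force: [-2.6, -1.0, -0.3]
gripper_width: 33.5
```

Request:
jog_arm(plan=[0,0.24,0,0.17,0,0,0,0])

```text
time_s: 12.72
ee_pos: [586.0, 74.1, 76.0]
ee_rot: [110.8, 89.9, 14.1]
force: [-2.3, -1.5, 0.1]
gripper_width: 33.9
```

Request:
jog_arm(plan=[0,0.24,0,0.17,0,0,0,0])

```text
time_s: 12.88
ee_pos: [588.3, 73.8, 76.0]
ee_rot: [111.1, 89.9, 13.4]
force: [-2.0, -2.0, -0.1]
gripper_width: 33.8
```

Request:
jog_arm(plan=[0,0.24,0,0.17,0,0,0,0])

```text
time_s: 13.05
ee_pos: [590.7, 73.5, 76.0]
ee_rot: [109.1, 89.9, 10.4]
force: [-1.5, -0.8, -0.9]
gripper_width: 34.0
```

Request:
jog_arm(plan=[0,0.24,0,0.17,0,0,0,0])

```text
time_s: 13.22
ee_pos: [593.1, 73.1, 76.0]
ee_rot: [112.9, 89.9, 13.1]
force: [-2.6, -0.3, -0.3]
gripper_width: 34.0
```

Request:
jog_arm(plan=[0,0.24,0,0.17,0,0,0,0])

```text
time_s: 13.38
ee_pos: [595.5, 72.7, 76.0]
ee_rot: [110.5, 89.9, 9.7]
force: [-1.1, -0.7, 0.2]
gripper_width: 34.0
```

Request:
jog_arm(plan=[0,0.24,0,0.17,0,0,0,0])

```text
time_s: 13.55
ee_pos: [597.8, 72.2, 76.0]
ee_rot: [112.8, 89.9, 11.0]
force: [-2.7, -1.1, 0.1]
gripper_width: 33.8
```

Request:
jog_arm(plan=[0,0.24,0,0.17,0,0,0,0])

```text
time_s: 13.72
ee_pos: [600.2, 71.7, 76.0]
ee_rot: [112.0, 90.0, 9.2]
force: [-2.0, -1.2, 0.4]
gripper_width: 33.9
```

Request:
jog_arm(plan=[0,0.24,0,0.17,0,0,0,0])

```text
time_s: 13.88
ee_pos: [602.5, 71.2, 76.0]
ee_rot: [113.2, 89.9, 9.4]
force: [-2.2, -0.3, 0.4]
gripper_width: 34.0
```

Request:
jog_arm(plan=[0,0.24,0.02,0.17,0,0,0,0])

```text
time_s: 14.05
ee_pos: [604.9, 70.5, 76.0]
ee_rot: [119.1, 89.9, 14.3]
force: [-1.9, 0.3, -0.7]
gripper_width: 34.2
```

Request:
jog_arm(plan=[0,0.24,0.02,0.17,0,0,0,0])

```text
time_s: 14.22
ee_pos: [607.2, 69.7, 76.0]
ee_rot: [124.9, 89.9, 19.0]
force: [-1.2, -0.4, 0.0]
gripper_width: 33.7
```

Request:
jog_arm(plan=[0,0.24,0.02,0.17,0,0,0,0])

```text
time_s: 14.38
ee_pos: [609.5, 69.0, 76.0]
ee_rot: [129.2, 89.9, 22.2]
force: [-1.8, 0.2, 0.3]
gripper_width: 33.9
```

```bash
python3 - <<'E'
from h import *
s=env.state();print(s['time_s'],s['force'],s['torque'],s['gripper_width'],s['ee_pos'],yawy(pose(s)[1]))
for n in ["side","wrist"]:
    cv2.imwrite(f"pics/{n}8.png",env.grab_frame(n)[:,:,::-1])
crop('pics/side8.png','pics/s8a.png',285,185,130,90,6)
E
```

```text
14.3833 [-1.815131    0.15919289  0.32726645] [ 0.03210223  0.34011827 -0.00179264] 33.86641105683076 [609.45124425  68.95671039  76.01319947] -16.905134336399026
```

View pics/s8a.png

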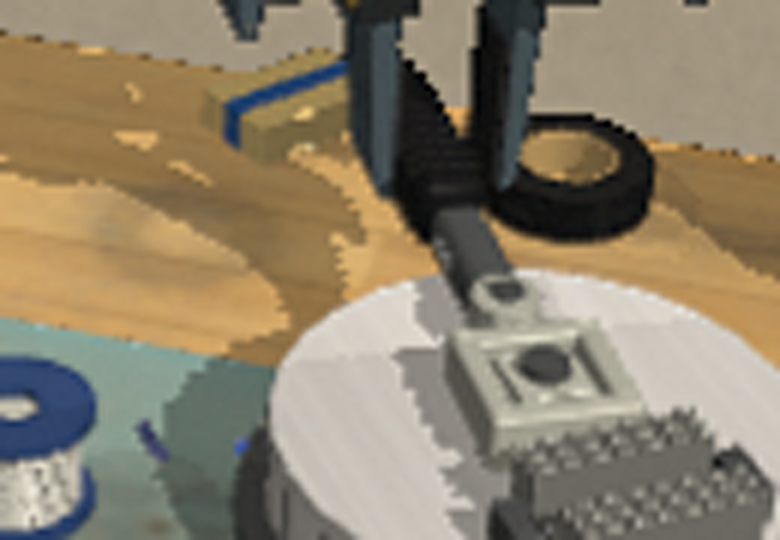

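View pics/wrist8.png

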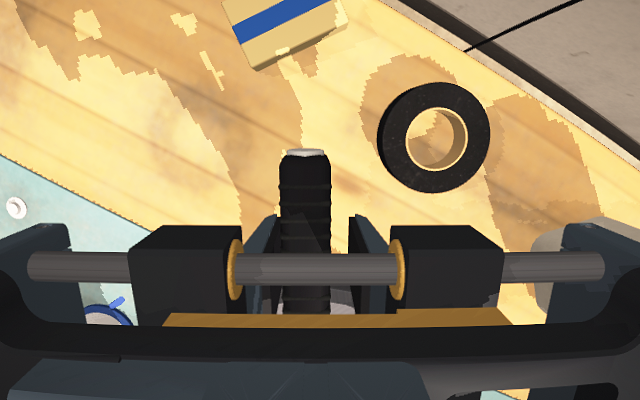

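Request:
jog_arm(plan=[0,0.24,0.01,0.17,0,0,0,0])

```text
time_s: 14.65
ee_pos: [611.5, 68.2, 76.0]
ee_rot: [134.8, 89.9, 26.9]
force: [-1.7, 2.3, 0.1]
gripper_width: 34.3
```

Request:
jog_arm(plan=[0,0.24,0.01,0.17,0,0,0,0])

```text
time_s: 14.82
ee_pos: [613.9, 67.3, 76.0]
ee_rot: [133.4, 89.9, 24.4]
force: [-0.9, 1.6, -0.5]
gripper_width: 34.4
```

Request:
jog_arm(plan=[0,0.24,0.01,0.17,0,0,0,0])

```text
time_s: 14.98
ee_pos: [616.1, 66.3, 76.0]
ee_rot: [124.1, 89.9, 14.2]
force: [-1.1, 0.8, 0.1]
gripper_width: 33.8
```

Request:
jog_arm(plan=[0,0.24,0.01,0.17,0,0,0,0])

```text
time_s: 15.15
ee_pos: [618.3, 65.4, 76.0]
ee_rot: [120.8, 89.9, 9.8]
force: [-1.6, 1.2, -0.9]
gripper_width: 33.7
```

Request:
jog_arm(plan=[0,0.24,0.01,0.17,0,0,0,0])

```text
time_s: 15.32
ee_pos: [620.5, 64.4, 76.0]
ee_rot: [120.5, 90.0, 8.5]
force: [-1.5, 2.1, 0.8]
gripper_width: 34.6
```

Request:
jog_arm(plan=[0,0.24,0.01,0.17,0,0,0,0])

```text
time_s: 15.48
ee_pos: [622.2, 63.5, 76.0]
ee_rot: [-121.9, 90.0, 125.1]
force: [-2.1, 1.9, 0.8]
gripper_width: 33.8
```

Request:
jog_arm(plan=[0,0.12,0,0.08,0,0,0,0])

```text
time_s: 15.65
ee_pos: [622.6, 63.3, 75.9]
ee_rot: [-85.1, 89.9, 161.4]
force: [-3.7, 3.2, 2.0]
gripper_width: 33.7
```

Request:
jog_arm(plan=[0,0.12,0,0.08,0,0,0,0])

```text
time_s: 15.82
ee_pos: [623.0, 63.0, 75.9]
ee_rot: [-81.1, 89.8, 164.9]
force: [-5.2, 3.1, 2.2]
gripper_width: 34.0
```

Request:
jog_arm(plan=[0,0.12,0,0,0,0,0,0])

```text
time_s: 15.98
ee_pos: [623.5, 62.8, 75.8]
ee_rot: [-82.9, 89.7, 163.2]
force: [-5.8, 5.9, 2.8]
gripper_width: 34.0
```

Request:
jog_arm(plan=[0,0.12,0,0,0,0,0,0])

```text
time_s: 16.15
ee_pos: [624.1, 62.6, 75.8]
ee_rot: [-83.3, 89.6, 162.7]
force: [-7.4, 6.4, 3.9]
gripper_width: 34.3
```

Request:
jog_arm(plan=[0,0.1,0,0,0,0,0,0])

```text
time_s: 16.32
ee_pos: [624.6, 62.4, 75.7]
ee_rot: [-83.8, 89.6, 162.2]
force: [-9.0, 7.0, 4.7]
gripper_width: 34.3
```

```bash
cat >> h.py <<'E'
def rep():
    s=env.state();p,M=pose(s);print(s['time_s'],'F tool',(s['force']@M).round(2),'T',np.round(s['torque'],2),'tcp',p.round(2),'jaw',yawy(M).round(2),'tilt',np.degrees(np.arccos(-M[2,0])).round(2))
E
python3 -c "
from h import *
rep()"
```

```text
16.3167 F tool [ -4.65 -11.08  -2.7 ] T [1.07 1.66 0.04] tcp [624.57  62.43  75.74] jaw -23.96 tilt 0.41
```

Request:
jog_arm(plan=[-0.03,0.1,0,0,0,0,0,0])

```text
time_s: 16.48
ee_pos: [625.5, 62.1, 75.8]
ee_rot: [-84.8, 89.6, 161.2]
force: [-8.2, 7.2, 3.7]
gripper_width: 34.1
```

```bash
python3 -c "
from h import *
rep()"
```

```text
16.4833 F tool [ -3.65 -10.45  -3.24] T [1.15 1.59 0.05] tcp [625.45  62.14  75.82] jaw -23.97 tilt 0.41
```

Request:
jog_arm(plan=[-0.03,0.15,0,0.1,0,0,0,0])

```text
time_s: 16.65
ee_pos: [626.7, 61.5, 75.8]
ee_rot: [-83.5, 89.6, 161.9]
force: [-7.0, 6.7, 2.9]
gripper_width: 33.9
```

```bash
python3 -c "
from h import *
rep()"
```

```text
16.65 F tool [-2.87 -9.14 -3.2 ] T [ 1.17  1.55 -0.06] tcp [626.73  61.51  75.85] jaw -24.61 tilt 0.44
```

Request:
jog_arm(plan=[-0.03,0.15,0,0.12,0,0.15,0,0.12,0,0,0,0])

```text
time_s: 16.9
ee_pos: [629.4, 60.2, 75.9]
ee_rot: [-81.0, 89.5, 162.9]
force: [-6.4, 7.3, 1.8]
gripper_width: 33.8
```

```bash
python3 -c "
from h import *
rep()
for n in ['side','wrist']:
    cv2.imwrite(f'pics/{n}9.png',env.grab_frame(n)[:,:,::-1])
rep()
crop('pics/side9.png','pics/s9a.png',285,185,130,90,6)
"
```

```text
16.9 F tool [-1.77 -8.92 -3.73] T [ 1.08  1.5  -0.17] tcp [629.37  60.17  75.87] jaw -26.08 tilt 0.46
17.0 F tool [-1.83 -9.56 -3.12] T [ 1.1   1.44 -0.17] tcp [629.33  60.19  75.87] jaw -26.05 tilt 0.45
```

View pics/s9a.png

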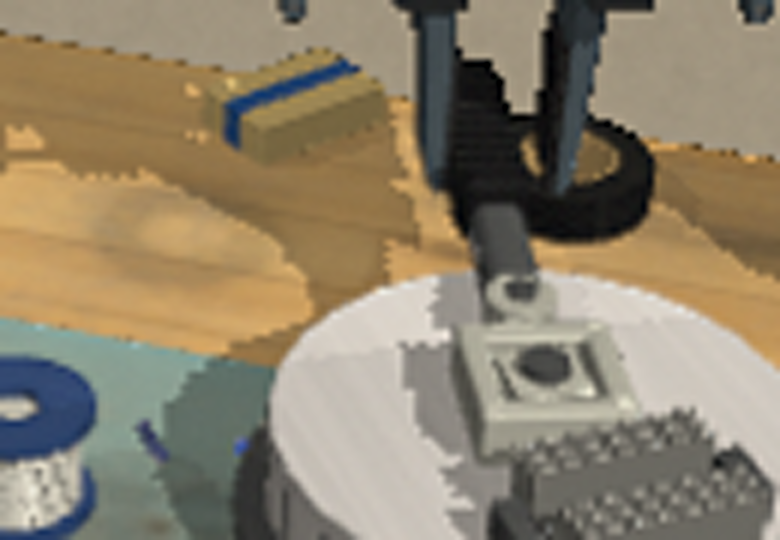

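View pics/wrist9.png

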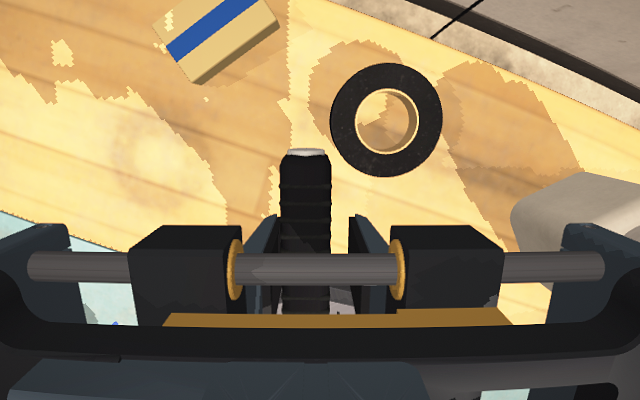

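Request:
jog_arm(plan=[0,0.15,0,0.1,0,0.15,0,0.1,0,0,0,0])

```text
time_s: 17.25
ee_pos: [632.5, 58.7, 75.9]
ee_rot: [-79.7, 89.6, 163.1]
force: [-6.6, 6.6, 0.8]
gripper_width: 33.9
```

```bash
python3 -c "
from h import *
rep()
env.grab_frame('side');rep()
"
```

```text
17.25 F tool [-0.71 -8.92 -2.81] T [ 1.02  1.3  -0.17] tcp [632.47  58.67  75.87] jaw -27.27 tilt 0.4
17.3 F tool [-0.77 -9.13 -2.16] T [ 0.98  1.31 -0.16] tcp [632.46  58.68  75.88] jaw -27.25 tilt 0.39
```

```bash
python3 -c "
from h import *
a=cv2.imread('pics/side9.png');b=env.grab_frame('side')[:,:,::-1];cv2.imwrite('pics/side10.png',b)
crop('pics/side10.png','pics/s10a.png',350,200,55,60,10)
crop('pics/side9.png','pics/s9b.png',350,200,55,60,10)
d=np.abs(a.astype(int)-b).sum(2)
x=np.concatenate([cv2.imread('pics/s9b.png')[:,:],cv2.imread('pics/s10a.png')],1)
cv2.imwrite('pics/c910.png',cv2.resize(x,(800,436)))
print('head diff',d[236:264,360:395].mean(),'handle diff',d[205:236,355:385].mean())
rep()
"
```

```text
head diff 4.272448979591837 handle diff 34.873118279569894
17.35 F tool [-0.51 -9.17 -2.33] T [ 0.97  1.24 -0.15] tcp [632.47  58.66  75.89] jaw -27.24 tilt 0.39
```

View pics/c910.png

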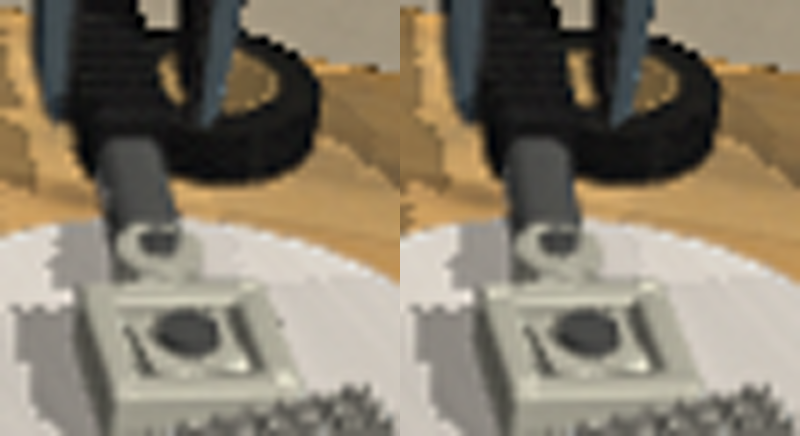

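Request:
jog_arm(plan=[0,0.15,0,0.1,0,0,0,0])

```text
time_s: 17.52
ee_pos: [634.2, 57.8, 75.9]
ee_rot: [-78.4, 89.7, 163.7]
force: [-6.3, 5.1, -0.6]
gripper_width: 33.9
```

```bash
python3 -c "
from h import *
rep()
cv2.imwrite('pics/wrist11.png',env.grab_frame('wrist')[:,:,::-1]);cv2.imwrite('pics/side11.png',env.grab_frame('side')[:,:,::-1])
rep()
"
```

```text
17.5167 F tool [ 0.62 -7.94 -1.57] T [ 0.88  1.11 -0.15] tcp [634.17  57.79  75.93] jaw -27.85 tilt 0.34
17.6167 F tool [ 0.74 -7.71 -1.96] T [ 0.9   1.14 -0.14] tcp [634.15  57.8   75.9 ] jaw -27.84 tilt 0.34
```

View pics/wrist11.png

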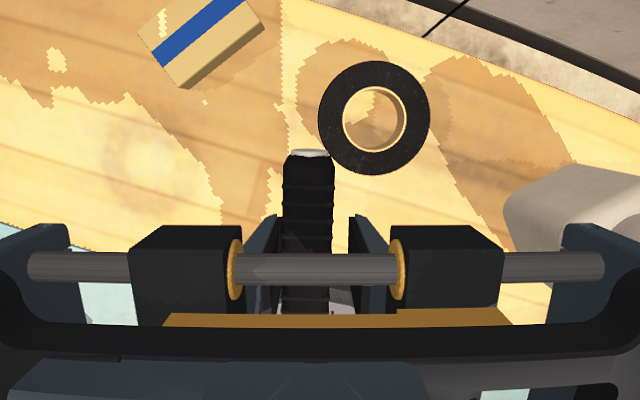

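Request:
jog_arm(plan=[0,-0.15,0,-0.1,0,-0.15,0,-0.1,0,-0.15,0,-0.1,0,-0.15,0,-0.1,0,-0.15,0,-0.1,0,-0.15,0,-0.1,0,-0.15,0,-0.1,0,-0.15,0,0,0,-0.15,0,0,0,-0.15,0,0,0,0,0,0])

```text
time_s: 18.53
ee_pos: [622.9, 63.0, 76.7]
ee_rot: [43.2, 90.0, -70.3]
force: [-2.3, 1.6, -0.8]
gripper_width: 33.9
```

```bash
python3 -c "
from h import *
rep()
cv2.imwrite('pics/wrist12.png',env.grab_frame('wrist')[:,:,::-1]);cv2.imwrite('pics/side12.png',env.grab_frame('side')[:,:,::-1])
rep()
"
```

```text
18.5333 F tool [ 0.75 -2.75 -0.52] T [0.11 0.39 0.02] tcp [622.9   63.    76.71] jaw -23.55 tilt 0.03
18.6333 F tool [ 1.94 -2.96 -0.73] T [ 0.23  0.5  -0.02] tcp [622.99  62.99  76.8 ] jaw -23.56 tilt 0.02
```

View pics/wrist12.png

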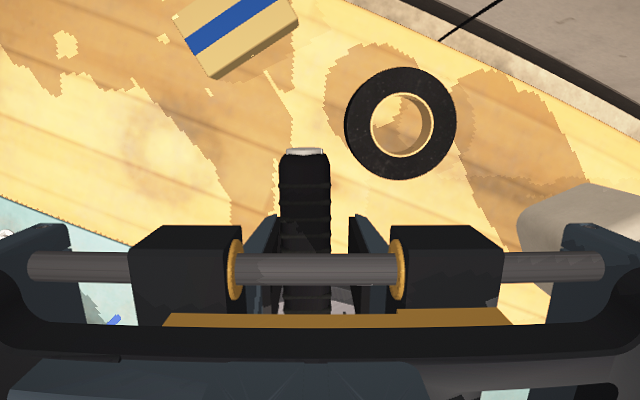

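Request:
jog_arm(plan=[0,-0.1,0,0,0,-0.1,0,0,0,-0.1,0,0,0,-0.1,0,0,0,-0.15,0,0,0,0,0,0,0,0,0,0])

```text
time_s: 19.22
ee_pos: [618.0, 65.5, 77.0]
ee_rot: [117.3, 90.0, 3.7]
force: [-0.5, 0.4, -0.9]
gripper_width: 34.1
```

```bash
python3 -c "
from h import *
rep()
cv2.imwrite('pics/wrist13.png',env.grab_frame('wrist')[:,:,::-1])
crop('pics/wrist13.png','pics/w13.png',200,130,240,200,3)
rep()
"
```

```text
19.2167 F tool [ 0.9  -0.58 -0.17] T [-0.1   0.09 -0.  ] tcp [617.98  65.46  77.03] jaw -23.55 tilt 0.03
19.2667 F tool [-0.61 -0.11 -0.66] T [-0.13  0.06 -0.03] tcp [618.01  65.41  76.97] jaw -23.55 tilt 0.03
```

View pics/w13.png

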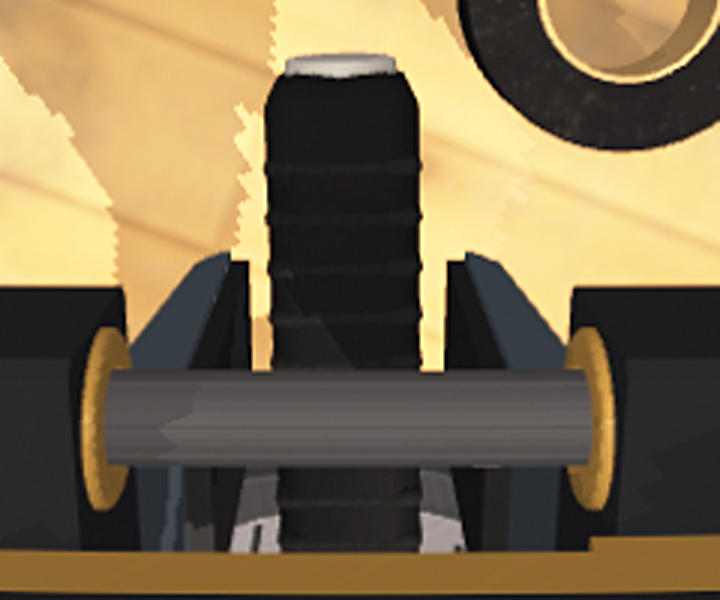

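Request:
jog_arm(plan=[-0.5,0,0,0,-1,0,0,0,-2,0,0,0,-2.5,0,0,0,-3,0,0,0,-3,0,0,0,-3,0,0,0,0,0,-2.5,0,0,0,-2.5,0,0,0,-2.5,0,0,0,-2.5,0,0,0,0,0])

```text
time_s: 20.27
ee_pos: [659.2, 161.2, 227.6]
ee_rot: [160.2, 89.8, 46.9]
force: [-0.8, 0.0, 0.9]
gripper_width: 33.9
```

Request:
jog_arm(plan=[0,-3,0,0,0,-3,0,0,0,-3,0,0,0,-3,0,0,0,-3,0,0,0,-3,0,0,0,-3,0,0,0,0,0,0,0,0,0,0])

```text
time_s: 21.02
ee_pos: [464.4, 241.1, 228.1]
ee_rot: [128.6, 89.9, 15.1]
force: [0.3, -0.7, 0.7]
gripper_width: 33.9
```

```bash
python3 -c "
from h import *
rep()
for n in ['side','top']: cv2.imwrite(f'pics/{n}14.png',env.grab_frame(n)[:,:,::-1])
crop('pics/side14.png','pics/s14.png',310,185,130,100,6)
rep()
"
```

```text
21.0167 F tool [-0.72  0.52  0.49] T [-0.06  0.08 -0.02] tcp [464.45 241.13 228.09] jaw -23.45 tilt 0.1
21.1167 F tool [-0.2  -0.    0.36] T [-0.07  0.1   0.03] tcp [466.09 240.75 227.67] jaw -23.56 tilt 0.11
```

View pics/s14.png

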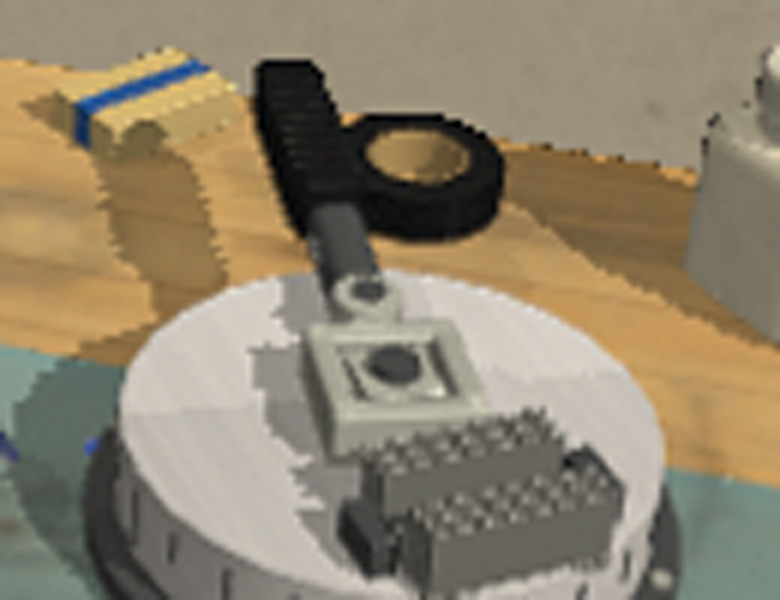

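View pics/top14.png

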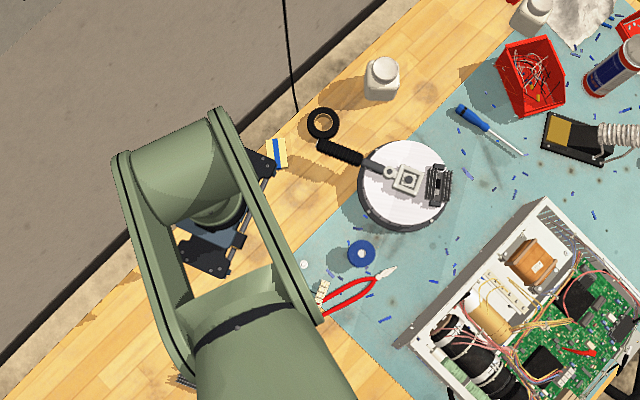

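```bash
python3 -c "
from h import *
crop('pics/top14.png','pics/t14.png',300,95,160,110,5)
a=cv2.imread('pics/top0.png').astype(int);b=cv2.imread('pics/top14.png')
d=np.abs(a-b).sum(2)
for n,(u,v,r) in dict(tape=(322,118,14),box=(278,150,9),spool=(361,253,14)).items(): print(n,d[v-r:v+r,u-r:u+r].mean())
a=cv2.imread('pics/side0.png').astype(int);b=cv2.imread('pics/side14.png');d=np.abs(a-b).sum(2)
print('side tape',d[205:224,375:394].mean(),'box',d[193:212,320:350].mean(),'spool',d[245:275,273:302].mean())
"
```

```text
tape 32.22959183673469
box 72.9753086419753
spool 43.59311224489796
side tape 5.944598337950138 box 34.85614035087719 spool 6.758620689655173
```

View pics/t14.png

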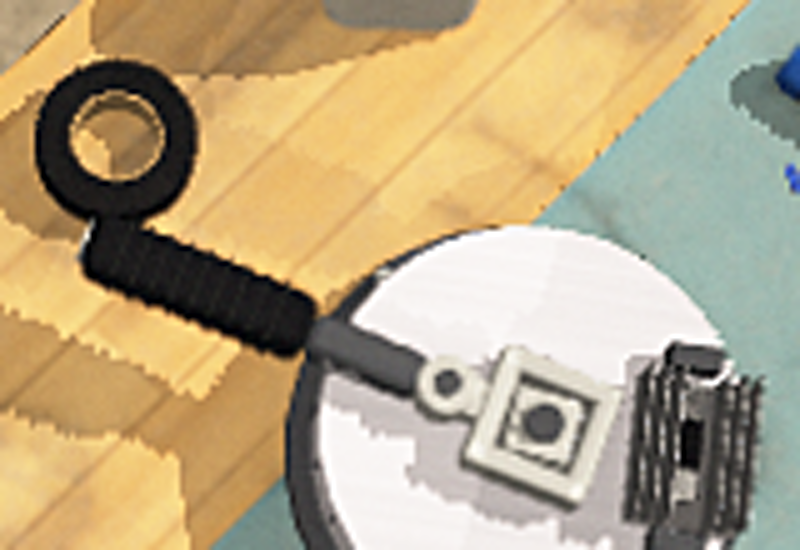

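```bash
python3 -c "
from h import *
for cam_,L in [('top',dict(tape=(322,118,16),spool=(361,253,16),bottle=(382,78,16),screw=(480,120,16))),('side',dict(tape=(382,213,12),spool=(288,260,18),box=(335,200,13)))]:
  a=cv2.imread(f'pics/{cam_}0.png');b=cv2.imread(f'pics/{cam_}14.png')
  for n,(u,v,r) in L.items():
    t=a[v-r:v+r,u-r:u+r]; s=b[v-r-6:v+r+6,u-r-6:u+r+6]
    m=cv2.matchTemplate(s,t,cv2.TM_CCOEFF_NORMED); _,mx,_,loc=cv2.minMaxLoc(m); print(cam_,n,mx.__round__(3),loc[0]-6,loc[1]-6)
"
```

```text
top tape 0.998 0 0
top spool 0.997 0 0
top bottle 0.989 0 0
top screw 0.991 0 0
side tape 0.996 0 0
side spool 1.0 0 0
side box 0.87 0 0
```

```bash
python3 - <<'E'
from h import *
C=cam('top');f=lambda p:(np.array(p,float)+.5)/5-.5+[300,95]
g=pix2w(C,f([(102,252),(305,325)]),66)
# grip sides at top: outer end corners
h=pix2w(C,f([(510,345),(620,387),(578,507),(462,465)]),65)
print('grip yaw',np.degrees(np.arctan2(*(g[0]-g[1])[1::-1])))
print('head edges',[np.degrees(np.arctan2(*(h[(i+1)%4]-h[i])[1::-1]))%90 for i in range(4)],h.mean(0))
c=h.mean(0)
print('eye->grip end',np.degrees(np.arctan2(*(g[0]-c)[1::-1])),np.degrees(np.arctan2(*(g[1]-c)[1::-1])))
# overlay of model on side and top: straight wrench flat at z=45
for a in (65,66,67,68):
  ca,sa=np.cos(np.radians(a)),np.sin(np.radians(a))
  P=lambda x,y,z:[c[0]+ca*x-sa*y,c[1]+sa*x+ca*y,z]
  q=w2pix(C,[P(181,12,71),P(181,-12,71),P(89,12,71),P(89,-12,71)]);print(a,((q-[300,95]+.5)*5).round(0).tolist())
S=cam('side');a=66.5;ca,sa=np.cos(np.radians(a)),np.sin(np.radians(a))
q=w2pix(S,[P(25,25,65),P(25,-25,65),P(-25,-25,65),P(-25,25,65),P(181,12,71),P(181,-12,71)]);print('side',((q-[310,185]+.5)*6).round(0).tolist())
E
```

```text
grip yaw 69.90701588402302
head edges [np.float64(69.00734653345349), np.float64(69.10197441643768), np.float64(70.04446846868105), np.float64(67.21309506425817)] [563.37049983 -61.03769074  65.        ]
eye->grip end 68.29975777516489 66.95107756915759
65 [[101.0, 252.0], [128.0, 198.0], [320.0, 353.0], [346.0, 297.0]]
66 [[98.0, 260.0], [124.0, 205.0], [319.0, 356.0], [344.0, 301.0]]
67 [[95.0, 267.0], [120.0, 212.0], [318.0, 360.0], [342.0, 304.0]]
68 [[93.0, 275.0], [116.0, 219.0], [317.0, 364.0], [340.0, 308.0]]
side [[297.0, 323.0], [452.0, 317.0], [489.0, 412.0], [325.0, 418.0], [260.0, 62.0], [325.0, 60.0]]
```

```bash
python3 -c "
from h import *
rep();print(env.job_done())"
```

```text
21.1167 F tool [-0.2  -0.    0.36] T [-0.07  0.1   0.03] tcp [466.09 240.75 227.67] jaw -23.56 tilt 0.11
the job is handed in; nothing more can be done
None
```

The nut is tight, and the wrench is sitting flat on it with its handle straight. I handed the job in at 21.1 s of the 67 s allowed.

- **Seating:** I carried the wrench by its grip and lowered its eye over the nut. It went fully down to the deck, and the hardest downward push I read was about 7 N.
- **Turning:** With the fingers slack, I pushed the nut clockwise about 28° (roughly 0.5 rad) until it came up dead tight.
- **The click:** The push rose to about 11 N, then fell to about 8 N. Comparing side pictures, the handle swung while the head stayed still. I stopped at about 0.1 rad of give, well short of the 0.26 rad stop, then eased off so the handle sprang back, and withdrew.

**Last checks**
- **Straight:** head and handle point the same way within about 1–2°, which is as fine as the pictures allow.
- **Flat:** the head's corners in the side view match a flat wrench on the deck to about one pixel.
- **Bystanders:** the tape roll and solder spool show no shift in either camera. The card box shows none in the side view, but that match was weaker (0.87, probably the arm's shadow), and the arm partly hid it from the top camera.
- **Clear:** the gripper touched nothing at the end.

The give is worked out from how far the fingers moved, so it is good only to about 0.02 rad. Up to about 0.09 rad of give, the push fell more slowly than the wrench's description suggests (about 9 N against about 7 N expected). It then dropped clearly over the last 1.5 mm.

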